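Open the grip guard and hold the sprung clamp back

ROBOT

A 7-joint arm with a two-finger parallel gripper is mounted at the origin on the work surface. World frame = base frame: x ahead of the robot, y to its left, z up, the work surface at z = 0. Lengths are in mm, angles in rad, forces in N, time in s.
With the tool pointing down it reaches from about 425 to 925 mm from the base axis. Payload 6.8 kg.
Tool frame: the origin (TCP) lies at the very end of the fingers, on their centre line; the grasp point (between the pads) lies 19 mm behind it; z points along the fingers, y is the direction in which the jaws open and shut (so a half turn about z gives the same grasp; the last joint's range is limited). The gripper opens to 88 mm and grips with 3 to 60 N. Pads are 20 mm wide; open, the fingers measure 115 mm over their backs; the gripper's body (75 mm by 178 mm) begins 61 mm behind the grasp point.
Start: joints at [1.05, 0.477, 0.022, 1.555, -0.011, 1.109, -0.083], TCP at [270.804, -618.314, 222.664] pointing down, gripper open.
Joint ranges: [-2.96, 2.96], [-0.34, 2.1], [-1.41, 1.46], [0.24, 2.44], [-1.37, 4.51], [0.17, 1.92], [-2.96, 2.96]. Speed limits (rad/s): [2.39, 2.39, 3.14, 3.14, 3.14, 3.14, 3.14].

INTERFACE

Orientations are given as a unit quaternion [x, y, z, w].
In Python, from workcell import manip, cams gives the robot as it stands.
- The arm moves only by the tool jog_arm, never from a script. Its argument "plan" is a list of rows, each a list of 7 numbers: the gripper's target within -1 to 1 (fully open at 1, half-way at 0, shut at -1), then the shift along the tool's x, y, z in mm, then the turn, a rotation vector about the tool's x, y, z in rad. A call has 1 to 5 rows; each row is the pose to reach, as a shift and turn from the pose commanded when the call began, along the tool's axes at that moment; what a row does not reach only later rows make up. A row lasts 1/10 s, in which the tool goes at most 50 mm and 8.59 degrees, less where a joint would pass 70% of its speed; a pose out of reach is approached as far as the arm can. A call with a gripper value outside its range is refused whole. The fingers move at their own pace and stop on an object; "grip_force" is the grip in N (left out, the last holds). Time passes only in rows, so rows that repeat a pose let the fingers close. It gives the time, the measured TCP pose, the force and the opening at its end, in the units of the state.
- manip.read_state(): the state, without advancing time (a new reading comes with each control period).
- cams.get_image(name): name is "scene" or "side" or "wrist"; returns (picture, depth): 384x512x3 uint8, red, green, blue; 384x512 float32, mm along the optical axis (not along the pixel's ray), 0 where there is no reading.
- cams.camera_model(name): a dict with "K" (3x3 intrinsics, pixels), "rvec" (rotation vector, rad) and "tvec" (3), from world to camera coordinates, as OpenCV has them; the wrist camera has in their place "hand_eye" (4x4, takes a point from camera to tool coordinates, whose origin is the TCP and whose axes are the flange's). Camera axes: x right, y down, z forward; pixel columns grow to the right and rows downward; lengths in mm; the calibration is good to about 2 mm. A picture is of the moment at which its call begins: read the wrist's pose just before it. camera_model takes no time and is no camera call.
- manip.finish_job(): hands the job in, once; it reports no verdict.
The state is a dict: "clock": time; "joints": joint angles; "joint_vel": joint speeds; "joint_torque": joint torques, N m; "position": TCP position; "orientation": TCP orientation; "wrist_force": force on the tool from outside, world axes, zero at the start; "moment": the same for the moment, N m; "gripper_width": finger opening in mm.
Only numpy, scipy, OpenCV 4.12 (cv2) and the standard library are available. Lean on these libraries where they do the work, as an engineer would, in place of code of your own. Each camera call takes 0.05 s, during which the arm holds its last target. There are 200 camera calls.

TASK

On the engraving fixture, lift the stiff guard flap off the clamp's pull grip and leave it standing upright by itself. Then take the pull grip and draw the sprung clamp rod out to its length mark (50 mm out, where the dark ring has just come clear of the sleeve mouth), and finish while still holding it steadily there, so that the blank can be changed. Do not disturb the pot, the brush or the slate lying around.

Things in the scene. Friction and masses are not known exactly. Their poses are not given: they have to be found in the camera images.
- fixture: Clamping fixture, fixed to the bench: aluminium base plate 340 (x) x 140 (y) x 12 mm. Origin: centre of its underside, on the bench; z up. The clamp rod lies along its x axis (y = 0), 45 mm above the bench, and is pulled out towards -x. A dark blank on its bed and a fence stand at the +x end, up to 62 mm high
- hinge (a point): Middle of the flap's hinge axis, on the fixture at x = 12, y = 0, z = 118 mm; the hinge axis runs along the fixture's y axis. Axes as the fixture's
- flap_peg (a point): Point at which to grip the flap's round side peg (12 mm diameter), fixed to the flap 130 mm from the hinge axis, in the plane of the sheet. The peg lies along the fixture's y axis and sticks out of the flap's -y side, from y = -50 to -110 mm; this point is at y = -82. Apart from the flap itself, nothing is within 40 mm of it
- flap_edge (a point): Middle of the flap's free edge, 145 mm from the hinge axis. The flap is a 100 mm wide, 4 mm thick aluminium sheet from the hinge to this edge
- flap (a joint): Angle of the guard flap: 0 = level, lying out from the hinge towards the fixture's -x over the pull grip (118 mm above the bench); grows as the free edge is lifted; 1.571 = upright; stop at 2.2. The stiff friction hinge keeps the flap wherever it is left; it takes about 4 N at the peg to turn it
- grip (a point): Point at which to hold the black pull grip at the rod's end, 80 mm above the bench: an upright block 20 mm along the fixture's x, 24 mm along its y, from 36 to 100 mm above the bench. With the rod home it stands at fixture x = -85, y = 0, under the lowered flap; it moves with the rod. The rod (12 mm diameter, 45 mm above the bench) joins it on its +x side. Axes as the fixture's
- mouth (a point): Centre of the sleeve's mouth at fixture x = -45, y = 0, 45 mm above the bench (end of a steel collar 26 mm in diameter) from which the rod slides out; behind it the blue sleeve block at x = -38 to +22 mm, 50 mm wide, top 74 mm above the bench, with two hinge cheeks on it (12 x 8 mm, at x = 12, y = +-20) up to 127 mm
- rod (a joint): How far the rod is pulled out: 0 = home, 0.050 = at its mark (the rod's 4 mm wide dark ring has just come fully out of the mouth), stop at 0.075. The inner spring pulls it home: about 4 N at home, 10 N at the mark; if let go it springs back
- pot: Bystander: white plastic pot, 84 mm across at the rim, 85 mm high, open above; origin under its centre
- brush: Bystander: bench brush lying flat; origin under its middle
- slate: Bystander: dark slab 120 x 50 x 8 mm lying flat; origin under its centre

How it is judged:
By the outcome, as a careful person would: the job done as asked, in the order asked, and still so for the second after the job is handed in, while the arm keeps its last pose, push and grip.
It also fails if it takes over 51 s, if anything falls off the work surface, if the arm or the gripper's body presses on something with over 40 N, if the wrist force passes 120 N, or if a joint passes its speed limit or range.

## Working session

There is one attempt and no reset: what is moved stays moved. The work goes in short steps, Python scripts to look and compute and a tool call to move; the robot and the scene stay as the last step left them, time stands still between calls to the robot, and variables do not carry over. Pictures are saved under pics/ and viewed, about 8 in all and at most 12, crops included, and the job is handed in when it is done.

Besides the shell and the picture viewer there is one more tool, called after "Request:" as a command line: name --pt "numbers of a row" for each row, then --argument value for the rest. jog_arm: Moves the arm, as the interface text tells. Its arguments: {"type":"object","properties":{"plan":{"type":"array"},"grip_force":{"type":"number"}},"required":["plan"]}

```bash
mkdir -p pics; ls; python3 - <<'E'
from workcell import manip, cams
import cv2,numpy as np
s=manip.read_state();print(s)
for n in("scene","side"):
    im,d=cams.get_image(n);np.savez(f"pics/{n}0.npz",im=im,d=d);cv2.imwrite(f"pics/{n}0.png",im[:,:,::-1]);print(n,cams.camera_model(n))
print(cams.camera_model("wrist"))
E
```

```text
pics
{'clock': 0.0, 'joints': array([ 1.04991167,  0.47778012,  0.02233838,  1.55644804, -0.01149618,
        1.10929956, -0.08308528]), 'joint_vel': array([-0.00086912,  0.00054368, -0.00169164,  0.00108909,  0.00049476,
        0.00178535,  0.00046885]), 'joint_torque': array([ 1.49775923e-05, -5.82848668e+01,  1.53458800e+00, -2.72602290e+01,
       -5.44563762e-02,  1.69280515e-02,  1.42568138e-04]), 'position': array([ 270.52645953, -617.75687744,  221.69654711]), 'orientation': array([ 9.78772181e-01,  2.04949264e-01, -2.51426965e-04, -8.67749083e-04]), 'wrist_force': array([-0.21208414,  0.69340612, -0.32233319]), 'moment': array([-0.02859724, -0.03527962, -0.04588413]), 'gripper_width': 87.94018995339218}
scene {'K': array([[368.21171591,   0.        , 260.69048831],
       [  0.        , 368.21171591, 191.46225676],
       [  0.        ,   0.        ,   1.        ]]), 'rvec': array([ 1.27070868,  2.20072336, -0.97771693]), 'tvec': array([ 189.59454645, -256.2858593 , 1258.11964291])}
side {'K': array([[375.9435563 ,   0.        , 253.08126198],
       [  0.        , 375.9435563 , 191.20680043],
       [  0.        ,   0.        ,   1.        ]]), 'rvec': array([ 2.14644517, -0.33398701,  0.1909175 ]), 'tvec': array([-480.29055425,  203.9805754 ,  648.20358779])}
{'K': array([[291.97485365,   0.        , 260.43622463],
       [  0.        , 291.97485365, 195.80878442],
       [  0.        ,   0.        ,   1.        ]]), 'hand_eye': array([[ 3.68678093e-04, -9.56554906e-01, -2.91552013e-01,
         8.10951466e+01],
       [ 9.99999710e-01,  1.58189348e-04,  7.45531431e-04,
        -2.67353140e-01],
       [-6.67021325e-04, -2.91552203e-01,  9.56554686e-01,
        -1.62159575e+02],
       [ 0.00000000e+00,  0.00000000e+00,  0.00000000e+00,
         1.00000000e+00]])}
```

View pics/scene0.png

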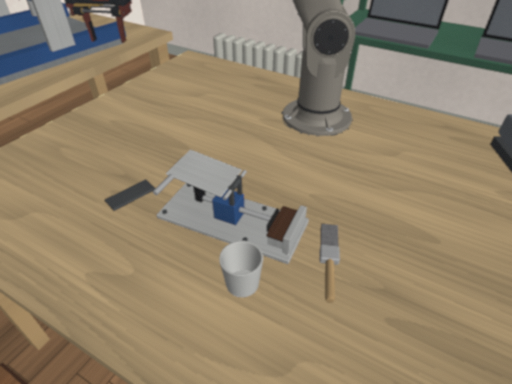

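View pics/side0.png

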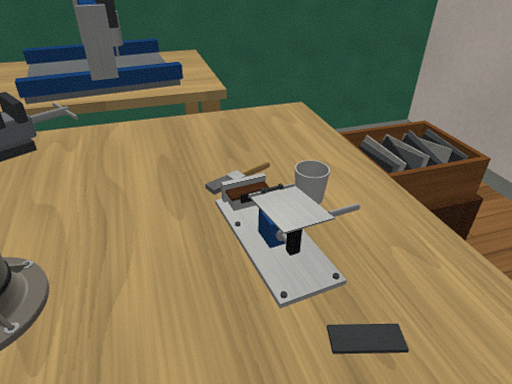

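The scene view shows the flap lying down around (205,172), its peg at (165,183), the blue block at (229,208), the pot at (241,268), the slate at (130,194) and the brush at (330,260). The side view shows the plate from (220,200) to (340,285), the black grip at (294,238) under the flap, and the peg end at (357,210). Next I'll take the plate and flap poses from depth.

```bash
cat > h.py <<'E'
import numpy as np,cv2
from workcell import manip,cams
from scipy.spatial.transform import Rotation as R
def cloud(n,d):
    m=cams.camera_model(n);K=m["K"];v,u=np.mgrid[:384,:512]
    pc=np.stack([(u-K[0,2])/K[0,0]*d,(v-K[1,2])/K[1,1]*d,d],-1)
    Rm=cv2.Rodrigues(m["rvec"])[0];return (pc-m["tvec"])@Rm   # R^T(p-t)
E
python3 - <<'E'
from h import *
for n in("scene","side"):
    f=np.load(f"pics/{n}0.npz");im,d=f["im"].astype(int),f["d"];P=cloud(n,d)
    sat=im.max(2)-im.min(2);z=P[...,2]
    roi=(d>0)&(np.linalg.norm(P[...,:2]-P[200 if n=="scene" else 230,230 if n=="scene" else 280,:2],axis=-1)<300)
    for nm,lo,hi,c in(("plate",7,17,sat<25),("flap",108,128,sat<25)):
        m=(roi&(z>lo)&(z<hi)&c).astype(np.uint8)
        k,l,st,_=cv2.connectedComponentsWithStats(m);b=1+np.argmax(st[1:,4]);q=P[l==b]
        r=cv2.minAreaRect(q[:,:2].astype(np.float32));print(n,nm,len(q),r,q[:,2].mean().round(1))
    m=roi&(im[...,2]-im[...,0]>50)&(z>20);q=P[m];print("blue",q.mean(0).round(),np.percentile(q,[2,98],axis=0).round())
    m=roi&(im.max(2)<70)&(z>4)&(z<20);q=P[m];print("dark",len(q),q.mean(0).round() if len(q) else 0)
    m=roi&(z>25)&(z<66)&(im[...,0]-im[...,2]>20);q=P[m];print("blank",len(q),q.mean(0).round())
E
```

```text
scene plate 3259 ((558.0679321289062, 19.421905517578125), (140.5874786376953, 341.5047912597656), 6.800726413726807) 13.0
scene flap 877 ((556.1956787109375, 2.1542396545410156), (102.86541748046875, 72.3648681640625), 6.8043212890625) 124.2
blue [571.  22.  55.] [[538.  -9.  23.]
 [582.  43.  76.]]
dark 300 [ 602. -246.   10.]
blank 521 [547. 145.  50.]
side plate 5084 ((553.0831298828125, 15.854904174804688), (139.46441650390625, 339.95159912109375), 6.190582275390625) 12.4
side flap 895 ((555.4453735351562, 0.23257064819335938), (100.30354309082031, 72.42383575439453), 6.196350574493408) 124.3
blue [535.  -6.  51.] [[527. -23.  21.]
 [556.  31.  75.]]
dark 2204 [ 605. -239.    9.]
blank 375 [542. 147.  50.]
```

```bash
cat >> h.py <<'E'
O=np.array([555.5,17.5,0.]);A=np.deg2rad(6.5)
def setfix(o,a):
    global O,A;O,A=np.array(o,float),a
def FR(): return np.array([[-np.sin(A),-np.cos(A),0],[np.cos(A),-np.sin(A),0],[0,0,1]])
def w2f(p): return (np.asarray(p)-O)@FR()
def f2w(p): return O+FR()@np.asarray(p,float)
def totool(pw,s,yaw=None):
    """shift of TCP in tool axes to reach world pw; yaw= world angle wanted of tool x"""
    Rm=R.from_quat(s["orientation"]).as_matrix()
    dR=""
    if yaw is not None:
        x=np.array([np.cos(yaw),np.sin(yaw),0]);z=np.array([0,0,-1.]);W=np.stack([x,np.cross(z,x),z],1)
        dR=R.from_matrix(Rm.T@W).as_rotvec().round(3)
    return (Rm.T@(np.asarray(pw)-s["position"])).round(1),dR
E
python3 - <<'E'
from h import *
for n in("scene","side"):
    f=np.load(f"pics/{n}0.npz");im,d=f["im"].astype(int),f["d"];P=cloud(n,d);F=w2f(P);sat=im.max(2)-im.min(2)
    m=(d>0)&(abs(F[...,1])<45)&(F[...,0]<5)&(F[...,0]>-150)&(F[...,2]>105)&(F[...,2]<200)&(sat<25)
    q=F[m];p=np.polyfit(q[:,0],q[:,2],1);print(n,len(q),"flap slope deg",np.degrees(np.arctan(-p[0])),"z at hinge",np.polyval(p,12),"xrange",np.percentile(q[:,0],[1,99]),"y",np.percentile(F[(d>0)&(F[...,2]>105)&(F[...,2]<200)&(F[...,0]<-40)&(F[...,0]>-160)][:,1],[1,99]))
    m=(d>0)&(F[...,1]<-57)&(F[...,1]>-125)&(F[...,0]<-60)&(F[...,0]>-160)&(F[...,2]>90)&(F[...,2]<200)
    q=F[m];print("peg",len(q),np.median(q,axis=0).round(1),np.ptp(q,axis=0).round(1))
s=manip.read_state()
th=0.2
print(f2w([12-130*np.cos(th),-82,118+130*np.sin(th)]))
print(totool(f2w([-115,-82,260]),s,A))
E
```

```text
scene 1665 flap slope deg 7.085534127299598 z at hinge 121.23269661008712 xrange [-128.23073092    3.57014945] y [-105.99434891 1202.10817869]
peg 125 [-112.3  -85.8  139.2] [11.4 49.8 13. ]
side 1921 flap slope deg 6.926458334844343 z at hinge 120.72370087038543 xrange [-130.89062612    3.06226824] y [-100.58702589   52.09982539]
peg 161 [-120.5  -80.9  138.5] [11.5 50.  10.4]
[650.03752282 -87.8841281  143.827013  ]
(array([ 560.3, -333.6,  -37.7]), array([-0.002,  0.   ,  0.299]))
```

Request:
jog_arm --pt "1 43 -26 -8 0 0 0.06" --pt "1 86 -51 -15 0 0 0.12" --pt "1 129 -77 -23 0 0 0.18" --pt "1 172 -102 -31 0 0 0.24" --pt "1 215 -128 -38 0 0 0.3"

```text
clock: 0.6
position: [415.4, -415.5, 260.3]
orientation: [0.998, 0.055, -0.0, -0.0]
wrist_force: [0.2, -0.6, 0.5]
gripper_width: 87.7
```

```bash
python3 - <<'E'
from h import *
s=manip.read_state();print(s["clock"],s["position"],totool(f2w([-117,-82,260]),s,A))
E
```

```text
0.6 [ 415.38290977 -415.50027647  260.34660728] (array([ 269.3, -298.2,    0.3]), array([-0.   ,  0.   , -0.003]))
```

Request:
jog_arm --pt "1 33 -36 0 0 0 0" --pt "1 66 -73 0 0 0 0" --pt "1 99 -110 0 0 0 0" --pt "1 132 -146 0 0 0 0" --pt "1 165 -183 0 0 0 0"

```text
clock: 1.1
position: [558.6, -215.2, 260.0]
orientation: [0.998, 0.056, -0.0, 0.0]
wrist_force: [1.1, -0.2, 0.2]
gripper_width: 87.6
```

Request:
jog_arm --pt "1 33 -36 0 0 0 0" --pt "1 66 -73 0 0 0 0" --pt "1 98 -109 0 0 0 0" --pt "1 98 -109 0 0 0 0" --pt "1 98 -109 0 0 0 0"

```text
clock: 1.6
position: [643.1, -96.1, 259.4]
orientation: [0.998, 0.058, -0.001, -0.0]
wrist_force: [-0.4, -1.2, 1.0]
gripper_width: 87.8
```

```bash
cat >> h.py <<'E'
def wcloud(tag):
    s=manip.read_state();im,d=cams.get_image("wrist");m=cams.camera_model("wrist");K=m["K"];v,u=np.mgrid[:384,:512]
    pc=np.stack([(u-K[0,2])/K[0,0]*d,(v-K[1,2])/K[1,1]*d,d,np.ones_like(d)],-1)@m["hand_eye"].T
    P=pc[...,:3]@R.from_quat(s["orientation"]).as_matrix().T+s["position"]
    cv2.imwrite(f"pics/{tag}.png",im[:,:,::-1]);np.savez(f"pics/{tag}.npz",im=im,d=d,P=P);return s,im.astype(int),d,P
E
python3 - <<'E'
from h import *
s,im,d,P=wcloud("w1");F=w2f(P);print(s["clock"],s["position"])
sat=im.max(2)-im.min(2)
m=((d>0)&(F[...,2]>105)&(F[...,2]<160)&(sat<30)&(abs(F[...,0]+65)<110)&(F[...,1]<70)&(F[...,1]>-140)).astype(np.uint8)
k,l,st,_=cv2.connectedComponentsWithStats(m);q=F[l==1+np.argmax(st[1:,4])]
fl=q[q[:,1]>-45];pg=q[q[:,1]<-57]
print("flap y",np.percentile(q[:,1],[1,99]),"x",np.percentile(fl[:,0],[1,99]),"n",len(fl),len(pg))
print("peg x",np.percentile(pg[:,0],[2,50,98]),"z",np.percentile(pg[:,2],[5,95]),"peg slope dx/dy",np.polyfit(pg[:,1],pg[:,0],1)[0])
p=np.polyfit(fl[:,0],fl[:,2],1);print(np.degrees(np.arctan(-p[0])),np.polyval(p,12))
print(totool(f2w([-117,-82,260]),s,A))
E
```

```text
1.6 [643.13009462 -96.11610121 259.37246852]
flap y [-100.85208367   49.59312525] x [-129.4328703    15.74739129] n 7898 588
peg x [-122.02226656 -116.12115427 -110.83078499] z [135.53821059 140.54870729] peg slope dx/dy 0.0010419060030158324
6.527656205886102 121.03538083633171
(array([ 7.8, -5.8, -0.6]), array([-0.   ,  0.001,  0.002]))
```

View pics/w1.png

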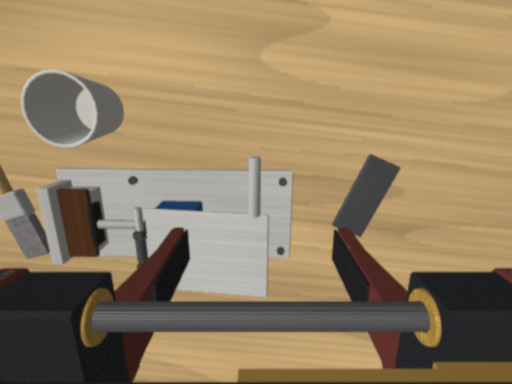

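The wrist view shows the peg at (254,157)-(257,215), the flap beside it, and the pot at (75,108), well away. The measured peg x of -116 agrees with the model, so I'm descending.

Request:
jog_arm --pt "1 8 -5 40 0 0 0" --pt "1 8 -5 80 0 0 0" --pt "1 8 -5 115 0 0 0" --pt "1 8 -5 135 0 0 0" --pt "1 8 -5 144 0 0 0" --grip_force 20

```text
clock: 2.15
position: [648.1, -94.2, 113.8]
orientation: [0.998, 0.055, -0.002, 0.0]
wrist_force: [-0.7, -0.4, 0.3]
gripper_width: 87.6
```

Request:
jog_arm --pt "-1 0 0 0 0 0 0" --pt "-1 0 0 0 0 0 0" --pt "-1 0 0 0 0 0 0" --pt "-1 0 0 0 0 0 0" --pt "-1 0 0 0 0 0 0"

```text
clock: 2.65
position: [650.9, -91.8, 117.1]
orientation: [0.998, 0.056, 0.001, 0.0]
wrist_force: [0.3, -0.2, -0.6]
gripper_width: 51.2
```

Request:
jog_arm --pt "-1 0 0 0 0 0 0" --pt "-1 0 0 0 0 0 0" --pt "-1 0 0 0 0 0 0"

```text
clock: 2.95
position: [650.5, -91.7, 116.2]
orientation: [0.998, 0.056, -0.0, 0.0]
wrist_force: [-0.3, 0.5, 0.1]
gripper_width: 27.4
```

```bash
python3 - <<'E'
from h import *
s=manip.read_state();R_=R.from_quat(s["orientation"]).as_matrix()
print(s["clock"],s["position"],s["gripper_width"],s["wrist_force"])
g=s["position"]-19*R_[:,2];print("grasp fix",w2f(g))
# arc offsets in tool axes from now, from theta0 to targets
t0=np.deg2rad(6.7)
for t in np.deg2rad(np.arange(10,95,5)):
    df=np.array([-130*np.cos(t)+130*np.cos(t0),0,130*np.sin(t)-130*np.sin(t0)])
    print(round(np.degrees(t)),(R_.T@FR()@df).round(1))
E
```

```text
2.95 [650.47466977 -91.71154049 116.24208403] 27.418514308586936 [-0.25302997  0.45772754  0.06034334]
grasp fix [-119.26034827  -82.00118633  135.24208402]
10 [-0.  -1.1 -7.4]
15 [ -0.   -3.5 -18.5]
20 [ -0.   -7.  -29.3]
25 [ -0.  -11.3 -39.8]
30 [ -0.  -16.5 -49.8]
35 [ -0.  -22.6 -59.4]
40 [ -0.  -29.5 -68.4]
45 [ -0.  -37.2 -76.8]
50 [ -0.  -45.5 -84.4]
55 [ -0.  -54.5 -91.3]
60 [ -0.  -64.1 -97.4]
65 [  -0.   -74.2 -102.7]
70 [-1.00e-01 -8.46e+01 -1.07e+02]
75 [-1.000e-01 -9.550e+01 -1.104e+02]
80 [-1.000e-01 -1.065e+02 -1.129e+02]
85 [-1.000e-01 -1.178e+02 -1.143e+02]
90 [-1.000e-01 -1.291e+02 -1.148e+02]
```

Request:
jog_arm --pt "-1 0 -2 0 0 0 0" --pt "-1 0 -2 0 0 0 0" --pt "-1 0 -2 0 0 0 0" --pt "-1 0 -2 0 0 0 0" --pt "-1 0 -2 0 0 0 0"

```text
clock: 3.45
position: [650.2, -89.0, 116.2]
orientation: [0.998, 0.057, -0.0, -0.0]
wrist_force: [-1.5, 2.9, 0.4]
gripper_width: 11.6
```

```bash
python3 - <<'E'
from h import *
s=manip.read_state();R_=R.from_quat(s["orientation"]).as_matrix()
print(s["clock"],s["position"],s["gripper_width"],s["wrist_force"])
g=s["position"]-19*R_[:,2];print("grasp fix",w2f(g))
E
```

```text
3.45 [650.18394223 -89.0112402  116.17535214] 11.561084499522066 [-1.5314916   2.92600046  0.35943046]
grasp fix [-116.55950821  -82.02044137  135.1753465 ]
```

Gripped: the opening is 11.6 mm on the 12 mm peg. Now I'll lift along the arc.

Request:
jog_arm --pt "-1 0 -1 -7 0 0 0" --pt "-1 0 -3.5 -18.5 0 0 0" --pt "-1 0 -7 -29 0 0 0" --pt "-1 0 -11 -40 0 0 0" --pt "-1 0 -16.5 -50 0 0 0" --grip_force 25

```text
clock: 3.95
position: [648.4, -72.9, 167.3]
orientation: [0.998, 0.056, 0.0, 0.0]
wrist_force: [3.0, 3.3, -7.2]
gripper_width: 11.7
```

Request:
jog_arm --pt "-1 0 -6 -9.5 0 0 0" --pt "-1 0 -13 -18.5 0 0 0" --pt "-1 0 -20.5 -27 0 0 0" --pt "-1 0 -29 -34.5 0 0 0" --pt "-1 0 -38 -41.5 0 0 0"

```text
clock: 4.45
position: [644.7, -37.6, 209.3]
orientation: [0.998, 0.055, 0.001, 0.002]
wrist_force: [4.1, -4.2, -1.3]
gripper_width: 11.4
```

```bash
python3 - <<'E'
from h import *
s=manip.read_state();R_=R.from_quat(s["orientation"]).as_matrix()
print(s["clock"],s["position"],s["gripper_width"],s["wrist_force"])
g=w2f(s["position"]-19*R_[:,2]);print("grasp fix",g,"r",np.hypot(g[0]-12,g[2]-118),np.degrees(np.arctan2(g[2]-118,12-g[0])))
E
```

```text
4.45 [644.68485405 -37.59505994 209.3020666 ] 11.390550004380183 [ 4.10444918 -4.24190921 -1.31907226]
grasp fix [-64.77487877 -82.3464844  228.3019445 ] r 134.39085151407764 55.160429656532564
```

Request:
jog_arm --pt "-1 0 -9.5 -5.5 0 0 0" --pt "-1 0 -19.5 -10 0 0 0" --pt "-1 0 -30 -14 0 0 0" --pt "-1 0 -41 -17 0 0 0" --pt "-1 0 -52 -19 0 0 0"

```text
clock: 4.95
position: [639.7, 12.1, 231.1]
orientation: [0.999, 0.054, 0.002, 0.003]
wrist_force: [-1.8, -6.7, 13.3]
gripper_width: 11.4
```

Request:
jog_arm --pt "-1 0 -11 -1.5 0 0 0" --pt "-1 0 -22 -2 0 0 0" --pt "-1 0 -22 -2 0 0 0" --pt "-1 0 -22 -2 0 0 0"

```text
clock: 5.35
position: [636.8, 38.8, 232.8]
orientation: [0.998, 0.056, 0.002, -0.0]
wrist_force: [-2.3, 0.3, 11.3]
gripper_width: 11.2
```

```bash
python3 - <<'E'
from h import *
s=manip.read_state();R_=R.from_quat(s["orientation"]).as_matrix()
print(s["clock"],s["position"],s["gripper_width"],s["wrist_force"])
g=w2f(s["position"]-19*R_[:,2]);print("grasp fix",g,"r",np.hypot(g[0]-12,g[2]-118),np.degrees(np.arctan2(g[2]-118,12-g[0])))
for n in("scene","side"):
    im,d=cams.get_image(n);im=im.astype(int);P=cloud(n,d);F=w2f(P);sat=im.max(2)-im.min(2);np.savez(f"pics/{n}1.npz",im=im,d=d);cv2.imwrite(f"pics/{n}1.png",im[:,:,::-1])
    m=(d>0)&(abs(F[...,1])<42)&(abs(F[...,0]-12)<60)&(F[...,2]>135)&(F[...,2]<275)&(sat<25)
    q=F[m]
    if len(q)>50:
        p=np.polyfit(q[:,2],q[:,0],1);r=q[:,0]-np.polyval(p,q[:,2]);q=q[abs(r)<6];p=np.polyfit(q[:,2],q[:,0],1)
        print(n,len(q),"angle",90+np.degrees(np.arctan(p[0])),"x at hinge",np.polyval(p,118),q[:,2].max())
E
```

```text
5.35 [636.80431148  38.82807618 232.78160847] 11.197803069856388 [-2.3107635   0.31665519 11.32327917]
grasp fix [ 11.98889763 -83.11562561 251.78143803] r 133.7814384908659 89.99524508935787
scene 836 angle 89.71949846357418 x at hinge 15.431617591562832 264.22990703683604
side 2429 angle 89.81519131662999 x at hinge 10.834884713452785 264.6137818547691[ WARN:0@1.452] global loadsave.cpp:1063 imwrite_ Unsupported depth image for selected encoder is fallbacked to CV_8U.
```

Request:
jog_arm --pt "0.2 0 0 0 0 0 0" --pt "0.2 0 0 0 0 0 0" --pt "0.2 0 0 0 0 0 0" --pt "0.2 0 0 0 0 0 0" --pt "0.2 0 0 0 0 0 0"

```text
clock: 5.95
position: [635.5, 37.9, 228.5]
orientation: [0.998, 0.056, -0.0, 0.0]
wrist_force: [0.9, -0.8, -0.4]
gripper_width: 47.6
```

Request:
jog_arm --pt "0.2 0 0 -20 0 0 0" --pt "0.2 0 0 -60 0 0 0" --pt "0.2 0 30 -90 0 0 0" --pt "0.2 0 75 -90 0 0 0" --pt "0.2 0 75 -90 0 0 0"

```text
clock: 6.45
position: [644.8, -45.0, 319.7]
orientation: [0.999, 0.051, 0.001, 0.002]
wrist_force: [-0.2, -0.7, -0.3]
gripper_width: 52.7
```

```bash
cat >> h.py <<'E'
def flap(tag):
  for n in("scene","side"):
    im,d=cams.get_image(n);cv2.imwrite(f"pics/{n}{tag}.png",im[:,:,::-1]);im=im.astype(int);P=cloud(n,d);F=w2f(P);sat=im.max(2)-im.min(2);np.savez(f"pics/{n}{tag}.npz",im=im,d=d)
    m=(d>0)&(abs(F[...,1])<42)&(abs(F[...,0]-12)<60)&(F[...,2]>135)&(F[...,2]<275)&(sat<25)
    q=F[m]
    if len(q)>50:
        p=np.polyfit(q[:,2],q[:,0],1);r=q[:,0]-np.polyval(p,q[:,2]);q=q[abs(r)<6];p=np.polyfit(q[:,2],q[:,0],1)
        print(n,len(q),"angle",90+np.degrees(np.arctan(p[0])),"x at hinge",np.polyval(p,118),q[:,2].max())
    m=(d>0)&(im.max(2)<60)&(abs(F[...,1])<25)&(F[...,0]<-55)&(F[...,0]>-180)&(F[...,2]>55)&(F[...,2]<104);q=F[m]
    if len(q)>20: print("grip",len(q),np.percentile(q,[3,50,97],axis=0).round(1).tolist())
E
python3 - <<'E'
from h import *
s=manip.read_state();print(s["clock"],s["position"],s["gripper_width"],s["wrist_force"])
flap(2)
print(totool(f2w([-85,0,330]),s,A))
E
```

```text
6.45 [644.79408834 -45.0089542  319.69714425] 52.696336233584105 [-0.23794875 -0.66739198 -0.2821889 ]
scene 1053 angle 89.76904450939423 x at hinge 15.421346526886191 265.38076998890796
grip 169 [[-87.1, -11.3, 57.6], [-77.2, -7.0, 84.3], [-73.0, 6.8, 101.9]]
side 2437 angle 89.78107627258667 x at hinge 10.88156783479808 264.70002435622234
grip 322 [[-94.9, -5.1, 57.1], [-92.5, 8.0, 84.1], [-78.1, 14.7, 101.1]]
(array([-81.5,  13.7, -10.3]), array([ 0.005, -0.001, -0.011]))
```

```bash
python3 - <<'E'
from h import *
s=manip.read_state();print(s["joints"].round(2))
print(totool(f2w([-85,0,250]),s,A-np.pi/2))
E
```

```text
[ 0.08  0.37 -0.16  1.5   0.06  1.28 -1.55]
(array([-81.5,  20. ,  68.4]), array([1.000e-03, 1.000e-03, 1.567e+00]))
```

Request:
jog_arm --pt "0.4 -20 3 0 0 0 -0.14" --pt "0.4 -40 7 0 0 0 -0.28" --pt "0.4 -60 10 0 0 0 -0.42" --pt "0.4 -80 14 0 0 0 -0.56" --pt "0.4 -80 14 0 0 0 -0.7"

```text
clock: 7.05
position: [564.1, -58.8, 318.5]
orientation: [0.917, 0.398, -0.001, -0.0]
wrist_force: [-0.1, 0.0, 0.1]
gripper_width: 61.5
```

Request:
jog_arm --pt "0.4 0 0 0 0 0 -0.14" --pt "0.4 0 0 0 0 0 -0.28" --pt "0.4 0 0 0 0 0 -0.42" --pt "0.4 0 0 0 0 0 -0.56" --pt "0.4 0 0 0 0 0 -0.7"

```text
clock: 7.55
position: [566.0, -57.5, 318.2]
orientation: [0.724, 0.689, -0.0, -0.001]
wrist_force: [-0.0, -1.1, -0.2]
gripper_width: 61.4
```

```bash
cat >> h.py <<'E'
def goal(s,graspf,tilt):
    """shift, rotvec in tool axes to put the grasp point at fixture graspf, tool x along fixture +x, leaning by tilt"""
    a=tilt;x=np.array([np.cos(a),0,np.sin(a)]);z=np.array([np.sin(a),0,-np.cos(a)])
    W=FR()@np.stack([x,np.cross(z,x),z],1);Rm=R.from_quat(s["orientation"]).as_matrix()
    p=f2w(graspf)+19*W[:,2]
    print("grasp now",w2f(s["position"]-19*Rm[:,2]).round(1),"tilt",np.degrees(np.arcsin(FR().T[0]@Rm[:,2])).round(1))
    return (Rm.T@(p-s["position"])).round(1),R.from_matrix(Rm.T@W).as_rotvec().round(3)
E
python3 - <<'E'
from h import *
s=manip.read_state();print(s["clock"],s["position"],s["joints"].round(2),s["gripper_width"])
print(goal(s,[-85,0,300],0.35))
E
```

```text
7.55 [566.01179843 -57.51197555 318.18928138] [ 0.3   0.25 -0.37  1.67  0.1   1.24 -0.14] 61.405636124247316
grasp now [-75.7  -2.  337.2] tilt 0.1
(array([-3.1, -1.4, 36. ]), array([ 0.028,  0.348, -0.162]))
```

Request:
jog_arm --pt "0.4 -1 0 8 0.01 0.1 -0.04" --pt "0.4 -2 -1 16 0.01 0.2 -0.08" --pt "0.4 -3 -1 26 0.02 0.3 -0.12" --pt "0.4 -3 -1 36 0.03 0.35 -0.16" --pt "0.4 -3 -1 36 0.03 0.35 -0.16"

```text
clock: 8.05
position: [564.0, -63.2, 280.0]
orientation: [0.66, 0.73, 0.115, -0.133]
wrist_force: [-0.0, -0.8, 0.1]
gripper_width: 61.6
```

```bash
python3 - <<'E'
from h import *
s,im,d,P=wcloud("w3");print(s["clock"],s["position"],s["joints"].round(2),s["gripper_width"])
F=w2f(P);m=(d>0)&(F[...,2]>93)&(F[...,2]<107)&(abs(F[...,0]+85)<35)&(abs(F[...,1])<35)
q=F[m];print("grip top",len(q),np.percentile(q,[3,50,97],axis=0).round(1).tolist(),q.mean(0))
m=(d>0)&(im[...,2]-im[...,0]>50)&(F[...,2]>20);q=F[m];print("blue",np.percentile(q,[2,98],axis=0).round(1).tolist()) if len(q) else 0
print(goal(s,[-85,0,80],0.35))
E
```

```text
8.05 [564.03403033 -63.16722287 280.04892227] [ 0.51  0.36 -0.41  1.67 -0.21  1.24  0.3 ] 61.566767669686065
grip top 307 [[-92.8, -9.4, 96.4], [-82.8, 1.6, 99.7], [-73.2, 12.6, 101.4]] [-82.94404387   1.66094207  99.41679761]
blue [[-35.4, -21.3, 72.2], [14.1, 23.6, 75.6]]
grasp now [-87.7   0.6 297.9] tilt 20.2
(array([-72.9,   2. , 205.3]), array([-0.002, -0.003, -0.013]))
```

View pics/w3.png

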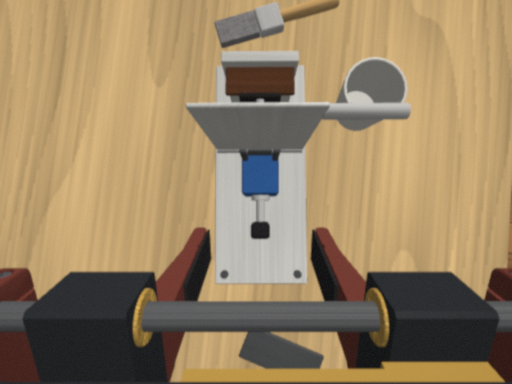

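The wrist view shows the grip at (260,230), the flap upright at (258,125), and the fingers either side of the grip line. Grip top measured at about (-83, +1.6, 100), so I descend to it.

Request:
jog_arm --pt "0.4 -14 0 40 0 0 -0.01" --pt "0.4 -28 1 80 0 0 -0.01" --pt "0.4 -42 1 120 0 0 -0.01" --pt "0.4 -52 1 150 0 0 -0.01" --pt "0.4 -60 1 172 0 0 -0.01" --grip_force 45

```text
clock: 8.6
position: [565.2, -56.9, 99.6]
orientation: [0.655, 0.736, 0.116, -0.13]
wrist_force: [0.3, -0.2, 1.0]
gripper_width: 61.2
```

Request:
jog_arm --pt "0.4 -4 0 11 0 0 0" --pt "0.4 -8 0 22 0 0 0" --pt "0.4 -12 0 33 0 0 0" --pt "0.4 -12 0 33 0 0 0" --pt "0.4 -12 0 33 0 0 0"

```text
clock: 9.1
position: [566.1, -59.5, 66.0]
orientation: [0.656, 0.735, 0.117, -0.129]
wrist_force: [-1.0, -0.6, -0.3]
gripper_width: 61.7
```

```bash
python3 - <<'E'
from h import *
s=manip.read_state();print(s["clock"],s["position"],s["wrist_force"],s["gripper_width"])
print(goal(s,[-84,1,80],0.35))
E
```

```text
9.1 [566.05175545 -59.47505081  66.00084244] [-0.98283322 -0.60356083 -0.34242384] 61.703303000748704
grasp now [-84.2  -1.7  83.8] tilt 20.1
(array([-1.1, -2.8,  3.7]), array([ 0.002, -0.001,  0.001]))
```

Request:
jog_arm --pt "0.4 -1 -2 3 0 0 0" --pt "-1 -1 -2 3 0 0 0" --pt "-1 -1 -2 3 0 0 0" --pt "-1 -1 -2 3 0 0 0" --pt "-1 -1 -2 3 0 0 0" --grip_force 45

```text
clock: 9.6
position: [563.8, -59.7, 62.5]
orientation: [0.656, 0.735, 0.117, -0.129]
wrist_force: [0.4, -0.7, -0.8]
gripper_width: 33.1
```

Request:
jog_arm --pt "-1 0 0 0 0 0 0" --pt "-1 0 0 0 0 0 0" --pt "-1 0 0 0 0 0 0" --pt "-1 0 0 0 0 0 0" --pt "-1 0 0 0 0 0 0"

```text
clock: 10.1
position: [561.8, -59.8, 62.2]
orientation: [0.656, 0.734, 0.116, -0.131]
wrist_force: [-5.5, -0.8, 4.4]
gripper_width: 23.9
```

```bash
python3 - <<'E'
from h import *
for i in range(4):
    s=manip.read_state();print(s["clock"],s["position"],s["wrist_force"],s["gripper_width"])
print(goal(s,[-84,1,80],0.35))
Rm=R.from_quat(s["orientation"]).as_matrix()
print("50mm pull in tool axes",Rm.T@FR()@[-50,0,0])
E
```

```text
10.1 [561.80207795 -59.84499421  62.19053063] [-5.45286491 -0.77512345  4.38028407] 23.867085899463337
10.1 [561.80207795 -59.84499421  62.19053063] [-5.45286491 -0.77512345  4.38028407] 23.867085899463337
10.1 [561.80207795 -59.84499421  62.19053063] [-5.45286491 -0.77512345  4.38028407] 23.867085899463337
10.1 [561.80207795 -59.84499421  62.19053063] [-5.45286491 -0.77512345  4.38028407] 23.867085899463337
grasp now [-84.1   2.5  80. ] tilt 20.1
(array([0.1, 1.5, 0.1]), array([-0.002, -0.001, -0.001]))
50mm pull in tool axes [-4.69432969e+01 -1.83674580e-03 -1.72141474e+01]
```

Request:
jog_arm --pt "-1 -9 0 -3.5 0 0 0" --pt "-1 -18 0 -6.5 0 0 0" --pt "-1 -27 0 -10 0 0 0" --pt "-1 -36 0 -13 0 0 0" --pt "-1 -44 0 -16 0 0 0" --grip_force 50

```text
clock: 10.6
position: [566.4, -102.8, 62.2]
orientation: [0.655, 0.735, 0.117, -0.133]
wrist_force: [-6.7, 8.0, 3.9]
gripper_width: 23.7
```

Request:
jog_arm --pt "-1 0 0 0 0 0 0" --pt "-1 0 0 0 0 0 0" --pt "-1 0 0 0 0 0 0"

```text
clock: 10.9
position: [566.3, -102.4, 62.2]
orientation: [0.655, 0.735, 0.117, -0.133]
wrist_force: [-7.2, 7.7, 5.1]
gripper_width: 24.0
```

```bash
python3 - <<'E'
from h import *
s,im,d,P=wcloud("w4");print(s["clock"],s["position"],s["wrist_force"],s["gripper_width"])
print(goal(s,[-134,2.5,80],0.35))
flap(4)
a=cv2.imread("pics/side4.png")[185:265,220:320];b=cv2.imread("pics/w4.png")[130:290,180:340]
c=np.hstack([cv2.resize(a,(400,320),interpolation=cv2.INTER_CUBIC),cv2.resize(b,(320,320),interpolation=cv2.INTER_CUBIC)]);cv2.imwrite("pics/c4.png",c)
E
```

```text
10.9 [ 566.33451246 -102.38728422   62.16930001] [-7.15599846  7.6724674   5.12742846] 24.000656352801567
grasp now [-127.     2.7   80. ] tilt 20.4
(array([-6.7,  0.3, -2.5]), array([-0.004, -0.006,  0.002]))
scene 1054 angle 89.78776547607376 x at hinge 15.384802767469575 265.4397504450164
grip 119 [[-133.7, -8.8, 59.1], [-117.0, 4.3, 91.5], [-115.2, 15.0, 103.0]]
side 2434 angle 89.75809421173625 x at hinge 10.935467671197829 264.3767638505018
grip 175 [[-141.5, -11.2, 55.5], [-136.2, 9.5, 70.2], [-124.5, 23.5, 91.1]]
```

View pics/c4.png

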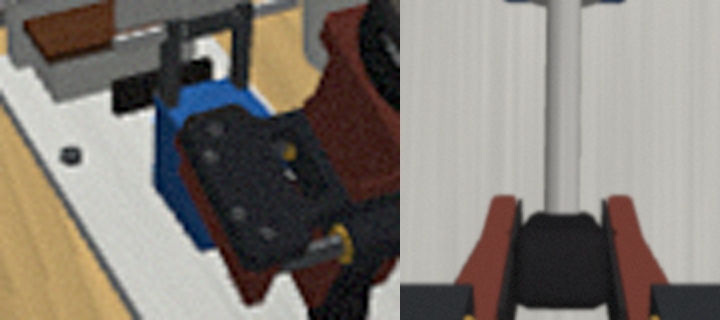

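The wrist crop shows the grip held between the fingers and the rod drawn out with no ring visible yet. TCP travel is about 43 mm, so I'll pull another 7 mm.

Request:
jog_arm --pt "-1 -2 0 -0.8 0 0 0" --pt "-1 -4.5 0 -1.6 0 0 0" --pt "-1 -6.5 0 -2.4 0 0 0" --pt "-1 -6.5 0 -2.4 0 0 0" --pt "-1 -6.5 0 -2.4 0 0 0"

```text
clock: 11.55
position: [567.0, -108.9, 62.2]
orientation: [0.654, 0.735, 0.117, -0.134]
wrist_force: [-7.7, 9.5, 4.1]
gripper_width: 23.8
```

```bash
python3 - <<'E'
from h import *
s,im,d,P=wcloud("w5");print(s["clock"],s["position"],s["wrist_force"],s["gripper_width"])
print(goal(s,[-134.1,2.5,80],0.35))
b=im[70:250,190:330].astype(np.uint8)[:,:,::-1];cv2.imwrite("pics/c5.png",cv2.resize(b,(466,600),interpolation=cv2.INTER_CUBIC))
F=w2f(P)
for v in range(100,240,2): print(v,im[v,261].tolist(),F[v,261].round(1).tolist()) if v<170 else 0
E
```

```text
11.55 [ 567.02875569 -108.91347281   62.18621493] [-7.65675238  9.49606062  4.13780502] 23.789804618087405
grasp now [-133.5    2.8   80. ] tilt 20.4
(array([-0.6,  0.4, -0.2]), array([-0.004, -0.007,  0.002]))
100 [26, 44, 71] [-36.0, 2.0, 60.9]
102 [93, 99, 109] [-35.9, 2.0, 57.5]
104 [163, 162, 159] [-37.2, 2.0, 57.3]
106 [167, 165, 163] [-38.9, 2.0, 58.4]
108 [167, 166, 163] [-40.1, 2.0, 58.0]
110 [167, 164, 162] [-41.6, 2.0, 58.7]
112 [162, 159, 157] [-42.9, 2.0, 58.7]
114 [102, 101, 99] [-43.2, 2.0, 55.6]
116 [74, 74, 71] [-43.5, 2.0, 52.7]
118 [39, 39, 38] [-44.7, 2.0, 52.1]
120 [43, 43, 41] [-46.2, 2.0, 52.6]
122 [138, 137, 134] [-47.3, 2.0, 52.0]
124 [165, 163, 160] [-48.5, 2.0, 51.4]
126 [168, 166, 163] [-49.5, 2.0, 50.3]
128 [168, 166, 163] [-51.0, 2.0, 50.7]
130 [168, 166, 163] [-52.4, 2.0, 50.9]
132 [168, 168, 164] [-53.7, 2.0, 50.9]
134 [168, 166, 163] [-55.1, 2.0, 51.0]
136 [167, 166, 163] [-56.3, 2.0, 50.4]
138 [170, 167, 165] [-57.6, 2.0, 50.0]
140 [169, 168, 164] [-59.2, 2.0, 51.1]
142 [169, 167, 164] [-60.6, 2.0, 51.5]
144 [170, 169, 166] [-61.6, 2.0, 50.1]
146 [171, 170, 167] [-63.2, 1.9, 51.1]
148 [171, 170, 167] [-64.5, 1.9, 50.9]
150 [172, 170, 169] [-65.8, 1.9, 50.5]
152 [170, 169, 166] [-67.3, 1.9, 51.5]
154 [172, 170, 168] [-68.8, 1.9, 52.1]
156 [171, 169, 166] [-69.9, 1.9, 51.0]
158 [173, 171, 167] [-71.1, 1.9, 50.2]
160 [172, 169, 165] [-72.4, 1.9, 50.3]
162 [172, 169, 167] [-74.0, 1.9, 51.4]
164 [173, 171, 168] [-75.2, 1.9, 50.7]
166 [172, 169, 168] [-76.6, 1.9, 51.0]
168 [174, 172, 170] [-77.8, 1.9, 50.5]
```

View pics/c5.png

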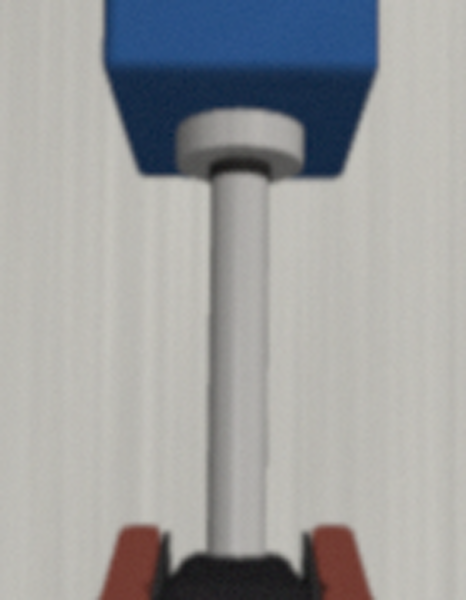

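The crop shows the dark ring right at the mouth, between rows 155 and 180 of the crop. Its front edge is about 3.6 mm past the mouth out of a 4 mm width, so the rod is about 49.5 mm out. I'll add 0.8 mm and ease the small side load.

Request:
jog_arm --pt "-1 -0.4 -0.5 -0.15 0 0 0" --pt "-1 -0.8 -1 -0.3 0 0 0" --pt "-1 -0.8 -1 -0.3 0 0 0" --pt "-1 -0.8 -1 -0.3 0 0 0" --pt "-1 -0.8 -1 -0.3 0 0 0"

```text
clock: 12.1
position: [567.1, -109.7, 62.2]
orientation: [0.654, 0.735, 0.117, -0.133]
wrist_force: [-4.8, 9.1, 1.0]
gripper_width: 24.0
```

```bash
python3 - <<'E'
from h import *
s,im,d,P=wcloud("w6");print(s["clock"],s["position"],s["wrist_force"],s["gripper_width"],abs(s["joint_vel"]).max())
print(goal(s,[-134.1,2.5,80],0.35))
F=w2f(P)
for v in range(108,126): print(v,im[v,259:264].mean().round(),F[v,261].round(1).tolist())
flap(6)
b=im[90:140,230:295].astype(np.uint8)[:,:,::-1]
sc=cv2.imread("pics/scene6.png")[120:320,80:360]
cv2.imwrite("pics/c6.png",np.hstack([cv2.resize(b,(390,300),interpolation=cv2.INTER_CUBIC),cv2.resize(sc,(410,300))]))
E
```

```text
12.1 [ 567.06613428 -109.7192563    62.17961857] [-4.83085884  9.06239797  0.99679901] 23.994437391661563 0.0018449980625242556
grasp now [-134.3    2.9   80. ] tilt 20.4
(array([0.1, 0.4, 0.1]), array([-0.002, -0.006,  0.002]))
108 164.0 [-41.2, 2.0, 58.7]
109 165.0 [-41.6, 2.0, 58.1]
110 164.0 [-42.5, 2.0, 58.7]
111 156.0 [-43.0, 2.0, 58.5]
112 124.0 [-43.5, 2.0, 57.8]
113 94.0 [-43.1, 2.0, 54.8]
114 82.0 [-43.3, 2.0, 53.5]
115 70.0 [-42.8, 2.0, 50.2]
116 50.0 [-43.8, 2.0, 51.1]
117 37.0 [-44.7, 2.0, 51.6]
118 32.0 [-45.2, 2.0, 51.3]
119 33.0 [-46.2, 2.0, 52.2]
120 41.0 [-46.8, 2.0, 52.1]
121 81.0 [-47.4, 2.0, 51.7]
122 134.0 [-48.2, 2.0, 52.1]
123 158.0 [-48.7, 2.0, 51.7]
124 162.0 [-49.1, 2.0, 50.6]
125 162.0 [-49.7, 2.0, 50.3]
scene 1052 angle 89.7521824633495 x at hinge 15.41575741048332 265.1488092861625
grip 123 [[-140.2, -8.2, 58.2], [-124.6, 4.3, 91.2], [-122.1, 14.8, 102.6]]
side 2437 angle 89.80268443193042 x at hinge 10.861608353629643 264.3722964731735
grip 160 [[-150.2, -11.6, 57.1], [-143.5, 9.5, 69.7], [-133.6, 23.7, 92.2]]
```

View pics/c6.png

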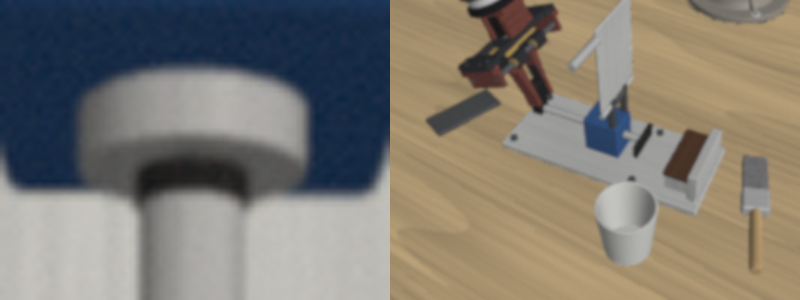

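The left crop shows the dark ring just clear of the mouth; its front edge is 4.3 mm past the mouth, so the rod is about 50.3 mm out. The right crop shows the flap upright and the pot, brush and slate where they were. I'll do a short hold check, then hand in.

Request:
jog_arm --pt "-1 0 0 0 0 0 0" --pt "-1 0 0 0 0 0 0" --pt "-1 0 0 0 0 0 0" --pt "-1 0 0 0 0 0 0" --pt "-1 0 0 0 0 0 0"

```text
clock: 12.75
position: [567.1, -109.7, 62.2]
orientation: [0.654, 0.735, 0.117, -0.133]
wrist_force: [-4.3, 8.8, 2.0]
gripper_width: 24.3
```

```bash
python3 - <<'E'
from h import *
s,im,d,P=wcloud("w7");print(s["clock"],s["position"],s["wrist_force"],s["gripper_width"])
p=im[108:126,259:264].mean((1,2));print(p.round())
c=13+np.interp(110,p[12:16],np.arange(4))-1;print("ring front row",108+c)
if abs(108+c-121.5)<1 and 23<s["gripper_width"]<25: print(manip.finish_job())
E
```

```text
12.75 [ 567.07159271 -109.69869021   62.19392694] [-4.25011064  8.77471807  1.98958023] 24.25192131663807
[164. 164. 164. 155. 124.  95.  83.  70.  50.  37.  35.  34.  42.  80.
 133. 158. 163. 162.]
ring front row 121.55944931163955
the job is handed in; nothing more can be done
None
```

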